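# Unload the laptop-module test clamshell onto the sorting pads

## Robot

A 7-joint arm with a two-finger parallel gripper is mounted at the origin on the work surface. World frame = base frame: x ahead of the robot, y to its left, z up, the work surface at z = 0. Lengths are in m, angles in rad, forces in N, time in s.
With the tool pointing down it reaches from about 0.425 to 0.925 m from the base axis. Payload 6.8 kg.
Tool frame: the origin (TCP) lies midway between the tips of the shut fingers; the grasp point (between the pads) lies r.grip_point_offset behind it (r.grip_point_offset is the distance from the TCP to the grasp point, in m); z points along the fingers, y is the line along which they close (so a half turn about z gives the same grasp; the last joint's range is limited). The gripper opens to 85 mm and grips with 20 to 120 N. Pads are 22 mm wide; open, the fingers measure 114 mm over their backs; the gripper's body (76 mm by 85 mm) begins 54 mm behind the grasp point. The pads swing forward as they close: fully open they stand 13 mm farther back than shut.
Start: joints at [1.163, 0.477, 0.022, 1.555, -0.011, 1.109, -0.083], TCP at [0.199, -0.645, 0.231] pointing down, gripper open.
Joint ranges: [-2.96, 2.96], [-0.34, 2.1], [-1.41, 1.46], [0.24, 2.44], [-1.37, 4.51], [0.17, 1.92], [-2.96, 2.96]. Speed limits (rad/s): [2.39, 2.39, 3.14, 3.14, 3.14, 3.14, 3.14].

## Interface

Orientations are given as a rotation vector (axis times angle).
In Python, from bench import r gives the robot as it stands. The module is installed in compiled form; this text tells all that it offers.
- The arm moves only by the shell command python3 -m crank 'ROWS' [FORCE]. ROWS is JSON, a list of rows, each a list of 5 numbers: the shift along the world's x, y, z in units of 200 mm (1.0 is 200 mm), then the turn about the world's z in units of 45 degrees (1.0 is 45 degrees), then the opening, from -1 (shut) to 1 (fully open). In form: [[dx, dy, dz, turn, jaw], ...]. A call has 1 to 8 rows; each row shifts and turns the commanded pose from where the row before left it; what a row does not reach is not made up. A row lasts 1/12 s, in which the tool goes at most 41.7 mm and 7.16 degrees, less where a joint would pass 70% of its speed; a pose out of reach is approached as far as the arm can. A call with a number of a shift or a turn outside -1 to 1 is refused whole. A call with a gripper value outside its range is refused whole. The fingers move at their own pace and stop on an object; FORCE is the grip in N (left out, the last holds). Time passes only in rows, so rows that do not move let the fingers close. It gives the time, the measured TCP pose, the force, the opening and the grip force at its end, in the units of the state.
- r.get_obs(): the state, without advancing time (a new reading comes with each control period).
- r.grab_frame(name): name is "scene" or "top"; returns the picture (420x560x3 uint8, blue, green, red); there is no depth.
- r.camera_model(name): a dict with "fx", "fy", "cx", "cy" (pixels), "R" (3x3) and "t" (3): a world point X has camera coordinates R X + t. Camera axes: x right, y down, z forward; pixel columns grow to the right and rows downward; lengths in m; the calibration is good to about 2 mm. A picture is of the moment at which its call begins. camera_model takes no time and is no camera call.
- r.hand_in(): hands the job in; it is judged then, once.
The state is a dict: "clock": time; "joints": joint angles; "qvel": joint speeds; "tau": joint torques, N m; "tcp_pos": TCP position; "orientation": TCP orientation; "contact_force": force on the tool from outside, world axes, zero at the start; "moment": the same for the moment, N m; "grip_width": finger opening in m; "gripper_force": force on a finger pad.
Only numpy, scipy, OpenCV 4.12 (cv2) and the standard library are available. Lean on these libraries where they do the work, as an engineer would, in place of code of your own. Each camera call takes 0.05 s, during which the arm holds its last target. There are 200 camera calls.

## Task

Open the clamshell test fixture by swinging its frame lid past upright so that it stays open by itself. Then take apart the stack of laptop parts inside it, one at a time from the top down (drive, fan, heat spreader, battery), and lay each one gently, right way up, on the bench pad cut to its outline, centred and lined up with the pad. Leave the lid open and all four parts lying released on their pads.

Things in the scene. Friction and masses are not known exactly. Their poses are not given: they have to be found in the camera images.
- lid (a joint): frame lid's hinge, rad: 0 shut and level, 1.57 upright, 2.1 leaning on its stop. Swings freely, lightly damped: falls shut if let go short of upright, falls on to the stop past it. The lid is a dark steel frame 190 x 185 mm, 0.25 kg; the stack shows through its window. The fixture's hinge-side wall is 62 mm high, 95 mm from the stack's middle; two 58 mm posts stand at the front corners
- lid_handle (a point): middle of the lid's handle, a round bar 10 mm thick, 110 mm long, along this point's x, 50 mm in front (-y) of the lid's edge, a post at each end (grip within 35 mm of the middle). Lid shut: 66 mm above the bench, z up, the hinge axis parallel to x, at the same height, 235 mm along +y; the stack about 145 mm along +y. The lid swings up and over towards +y; these axes turn with it
- drive: solid-state drive module with a finned aluminium heat sink on a green board, 42 x 22 x 9 mm (x, y, z), about 0.03 kg, on top of the stack; origin at the centre of its underside, z up
- fan: square black blower fan with a round intake, 54 x 54 x 12 mm, about 0.05 kg, second from the top; origin at the centre of its underside, z up
- spreader: copper heat-spreader plate, 90 x 42 x 10 mm (x, y, z), about 0.14 kg, third from the top; origin at the centre of its underside, z up
- battery: flat black battery pack, 130 x 60 x 12 mm (x, y, z), about 0.16 kg, at the bottom of the stack on a white nest block 90 x 44 mm whose top is 18 mm above the bench and 6 mm above the fixture's base plate (the pack overhangs it by about 8 mm along each long side); origin at the centre of its underside, z up
- drive_pad: a flat grey rectangular pad fixed to the bench, 52 x 32 mm (x, y), 5 mm thick; origin at the centre of its underside on the bench, z up, so its top is 5 mm above the origin. The smallest pad, for the drive
- fan_pad: a flat grey rectangular pad fixed to the bench, 64 x 64 mm (x, y), 5 mm thick; origin at the centre of its underside on the bench, z up, so its top is 5 mm above the origin. The square pad, for the fan, which may be set in any quarter turn
- spreader_pad: a flat grey rectangular pad fixed to the bench, 100 x 52 mm (x, y), 5 mm thick; origin at the centre of its underside on the bench, z up, so its top is 5 mm above the origin. The middle rectangular pad, for the heat spreader (either way round)
- battery_pad: a flat grey rectangular pad fixed to the bench, 140 x 70 mm (x, y), 5 mm thick; origin at the centre of its underside on the bench, z up, so its top is 5 mm above the origin. The largest pad, for the battery (either way round)
Mind the look-alikes: they are no part of the job. What is meant by the battery is not turquoise, and is the smaller of those in its own colour.

How it is judged:
By the outcome, as a careful person would: the job done as asked, in the order asked, and still so for the second after the job is handed in, with the robot touching nothing.
It also fails if it takes over 133 s, if anything falls off the work surface, if the arm or the gripper's body presses on something with over 40 N, if the wrist force passes 120 N, or if a joint passes its speed limit or range.

## Working session

There is one attempt and no reset: what is moved stays moved. The work goes in short steps, Python scripts to look and compute and a shell command to move; the robot and the scene stay as the last step left them, time stands still between calls to the robot, and variables do not carry over. Pictures are saved under pics/ and viewed, at most 14 in all, crops included, and the job is handed in when it is done.

```bash
mkdir -p pics
python3 - <<'E'
from bench import r
import cv2,numpy as np
for n in("scene","top"):
    cv2.imwrite(f"pics/{n}0.png",r.grab_frame(n)); m=r.camera_model(n)
    print(n,m['fx'],m['cx'],m['cy'],np.round(m['R'],3).tolist(),np.round(m['t'],3), np.round(-np.array(m['R']).T@np.array(m['t']),3))
o=r.get_obs();print({k:np.round(v,3).tolist() for k,v in o.items()}, r.grip_point_offset)
E
```

```text
scene 436.0468634597582 279.3398794472438 211.23201788052836 [[-0.731, 0.682, 0.016], [0.497, 0.548, -0.673], [-0.468, -0.484, -0.74]] [ 0.277 -0.223  1.378] [0.958 0.6   0.865]
top 412.99535125120286 276.5712277348672 210.94717633442056 [[-0.029, -1.0, -0.004], [-0.995, 0.03, -0.091], [0.091, 0.001, -0.996]] [0.086 0.467 1.018] [0.375 0.071 1.057]
{'clock': 0.1, 'joints': [1.163, 0.478, 0.022, 1.556, -0.011, 1.109, -0.083], 'qvel': [0.0, -0.002, -0.0, -0.002, -0.0, -0.002, 0.0], 'tau': [0.004, -59.777, 1.613, -28.196, 0.013, 0.005, -0.0], 'tcp_pos': [0.199, -0.644, 0.23], 'orientation': [-3.105, -0.469, 0.001], 'contact_force': [0.112, 1.013, -0.91], 'moment': [0.077, 0.016, -0.021], 'gripper_force': 0.0, 'grip_width': 0.086} 0.0187
```

View pics/scene0.png

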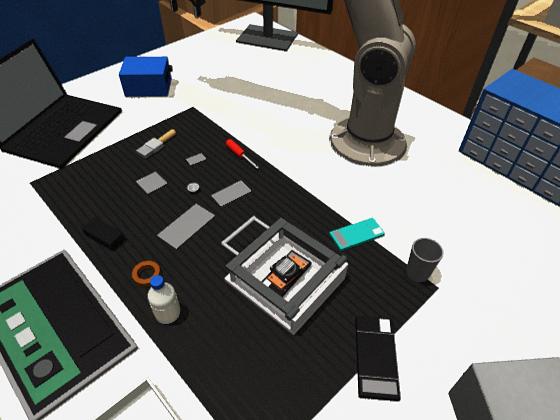

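View pics/top0.png

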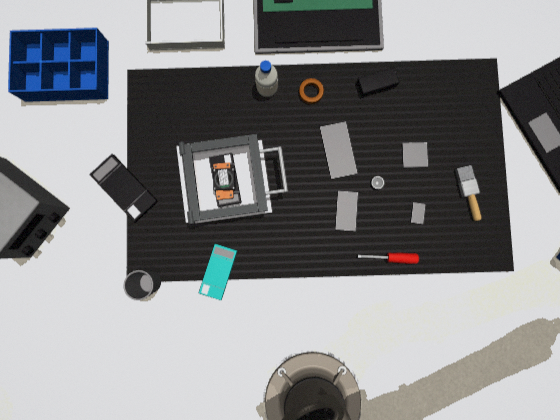

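The top view shows the handle at about (280,170) on the -y side and the stack at (224,177). The pads are at (338,150) battery, (346,211) spreader, (415,154) fan and (418,213) drive.

Things that could be taken for the battery:
- The pack under the stack at (224,177), black.
- The turquoise pack at (218,272), excluded by colour.
- The larger black pack at (123,187), excluded by size.
- The black box at (378,82).

I choose the one in the stack and will check it in a close crop.

```bash
cat > h.py <<'E'
from bench import r
import cv2,numpy as np
def w(n,uv,z):
    m=r.camera_model(n);R=np.array(m['R']);t=np.array(m['t'])
    d=R.T@np.array([(uv[0]-m['cx'])/m['fx'],(uv[1]-m['cy'])/m['fy'],1]);c=-R.T@t
    return c+d*(z-c[2])/d[2]
def px(n,X):
    m=r.camera_model(n);p=np.array(m['R'])@X+m['t'];return np.array([m['fx']*p[0]/p[2]+m['cx'],m['fy']*p[1]/p[2]+m['cy']])
def rect(n,cs,z):
    P=np.array([w(n,c,z)[:2] for c in cs],np.float32)
    (c,s,a)=cv2.minAreaRect(P*1000)
    if s[0]<s[1]: s=s[::-1];a+=90
    return np.round(c,1),np.round(s,1),round((a+90)%180-90,1) # mm, long-axis angle deg
def crop(n,x0,y0,x1,y1,k):
    return cv2.resize(r.grab_frame(n)[y0:y1,x0:x1],None,fx=k,fy=k,interpolation=cv2.INTER_CUBIC)
E
python3 - <<'E'
from h import *
im=cv2.imread("pics/top0.png")
g=cv2.cvtColor(im,cv2.COLOR_BGR2GRAY);hsv=cv2.cvtColor(im,cv2.COLOR_BGR2HSV)
mask=((g>85)&(g<190)&(hsv[...,1]<60)).astype(np.uint8)*255
for name,(x,y) in dict(bat=(338,150),spr=(346,211),fan=(415,154),drv=(418,213)).items():
    f=np.zeros_like(mask); s=mask[y-38:y+38,x-28:x+28]
    _,l,st,ce=cv2.connectedComponentsWithStats(s); k=l[38,28]
    c=cv2.findContours((l==k).astype(np.uint8),0,2)[0][0].reshape(-1,2)+[x-28,y-38]
    print(name,rect("top",c,.005),g[y,x])
a=crop("top",170,125,295,230,6.4)
cv2.imwrite("pics/c1.png",a[:600])
E
```

```text
bat (array([625.3, -92. ]), array([141.3,  69.7]), 9.9) 154
spr (array([ 466.8, -105.8]), array([101.1,  51.5]), -6.2) 160
fan (array([ 607.8, -289.7]), array([63.1, 63. ]), -1.7) 154
drv (array([ 455.3, -288. ]), array([53.5, 31.4]), -9.8) 152
```

View pics/c1.png

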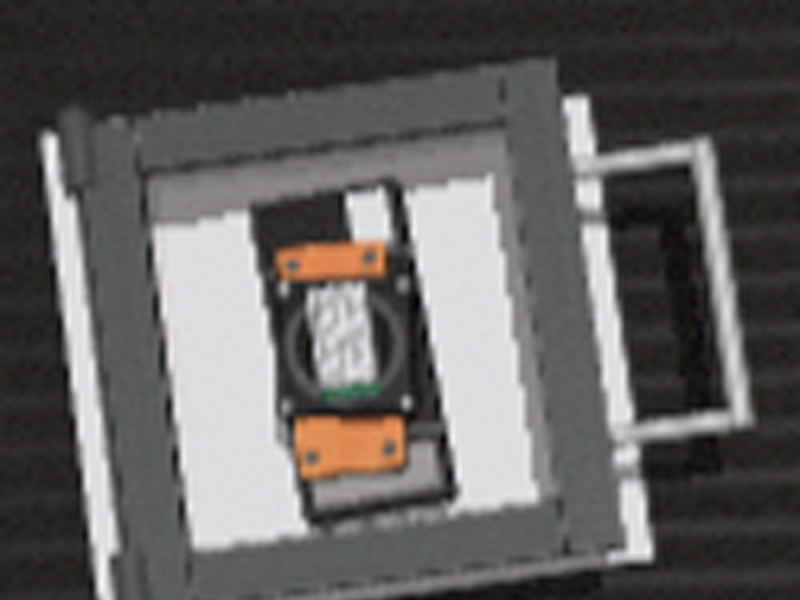

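The crop confirms it: in the stack, the black pack lies under the orange-copper spreader, then the fan and the drive. The handle bar runs from crop (705,145) to (740,425), which puts its middle at about (283,170) in the full picture.

Run:
```python
from h import *
f=lambda x,y:(170+(x+.5)/6.4-.5,125+(y+.5)/6.4-.5)
A=w("top",f(705,145),.066);B=w("top",f(740,425),.066)
H=(A+B)/2;print("bar",A,B,np.linalg.norm(A-B),H)
u=(A-B)/np.linalg.norm(A-B);d=np.array([-u[1],u[0],0]);print("bar angle",np.degrees(np.arctan2(u[1],u[0])),"d",d)
hg=H+.235*d;print("hinge",hg,"stack",H+.145*d)
# lid frame outer corners
L=[f(75,115),f(555,60),f(625,550)];print("lid",[w("top",c,.066).round(3).tolist() for c in L])
print("drive",w("top",f(342,332),.061),"fan",rect("top",[f(*c) for c in [(268,268),(405,245),(435,400),(280,415)]],.052))
print("bat",rect("top",[f(*c) for c in [(255,205),(398,183),(455,500),(310,522)]],.030))
print("fanoutside",w("top",f(345,340),.052))
print("scene bar px",px("scene",H))
prev=H
for th in np.radians(list(range(0,116,10))):
    p=hg-.235*np.cos(th)*d+.235*np.sin(th)*np.array([0,0,1]);print(round(np.degrees(th)),((p-prev)/.2).round(3),p.round(3));prev=p
```

```text
bar [0.62102283 0.05976148 0.066     ] [0.51289328 0.04978933 0.066     ] 0.10858840506382611 [0.56695806 0.0547754  0.066     ]
bar angle 5.2691517562278305 d [-0.09183447  0.99577429  0.        ]
hinge [0.54537695 0.28878236 0.066     ] stack [0.55364206 0.19916268 0.066     ]
lid [[0.64, 0.3, 0.066], [0.656, 0.116, 0.066], [0.467, 0.095, 0.066]]
drive [0.55389692 0.20024426 0.061     ] fan (array([556.6, 198. ]), array([61.3, 59.7]), 3.9)
bat (array([551.5, 199.5]), array([129.9,  57.2]), 8.8)
fanoutside [0.55236855 0.20031686 0.052     ]
scene bar px [237.76122253 229.81111926]
0 [ 0. -0.  0.] [0.567 0.055 0.066]
10 [-0.002  0.018  0.204] [0.567 0.058 0.107]
20 [-0.005  0.053  0.198] [0.566 0.069 0.146]
30 [-0.008  0.086  0.186] [0.564 0.086 0.184]
40 [-0.011  0.117  0.168] [0.562 0.11  0.217]
50 [-0.013  0.144  0.145] [0.559 0.138 0.246]
60 [-0.015  0.167  0.117] [0.556 0.172 0.27 ]
70 [-0.017  0.185  0.087] [0.553 0.209 0.287]
80 [-0.018  0.197  0.053] [0.549 0.248 0.297]
90 [-0.019  0.203  0.018] [0.545 0.289 0.301]
100 [-0.019  0.203 -0.018] [0.542 0.329 0.297]
110 [-0.018  0.197 -0.053] [0.538 0.369 0.287]
```

```bash
python3 -m crank '[[0.09,0.175,0,-0.03,-0.2],[0.09,0.175,0,-0.03,-0.2],[0.09,0.175,0,-0.03,-0.2],[0.09,0.175,0,-0.03,-0.2],[0.09,0.175,0,-0.03,-0.2],[0.09,0.175,0,-0.03,-0.2],[0.09,0.175,0,-0.03,-0.2],[0.09,0.175,0,-0.03,-0.2]]' 20
python3 -m crank '[[0.09,0.175,-0.02,-0.024,-0.2],[0.09,0.175,-0.02,0,-0.2],[0.09,0.175,-0.02,0,-0.2],[0.09,0.175,-0.02,0,-0.2],[0.09,0.175,-0.02,0,-0.2],[0.09,0.175,-0.02,0,-0.2],[0.09,0.175,-0.02,0,-0.2],[0.09,0.175,-0.02,0,-0.2]]'
```

```text
clock: 0.82
tcp_pos: [0.3437, -0.363, 0.2312]
orientation: [3.137, 0.173, -0.0]
contact_force: [0.6, 1.0, 0.2]
grip_width: 0.0339
gripper_force: 0.0
clock: 1.48
tcp_pos: [0.4877, -0.0832, 0.1992]
orientation: [3.138, 0.145, 0.0]
contact_force: [-0.1, -0.1, 0.0]
grip_width: 0.0344
gripper_force: 0.0
```

```bash
python3 -m crank '[[0.079,0.138,-0.08,0,-0.2],[0.079,0.138,-0.08,0,-0.2],[0.079,0.138,-0.08,0,-0.2],[0.079,0.138,-0.08,0,-0.2],[0.079,0.138,-0.08,0,-0.2],[0,0,0,0,-0.2],[0,0,0,0,-0.2]]'
python3 - <<'E'
from h import *
a=crop("scene",190,130,390,280,3);b=crop("top",200,110,330,230,3)
cv2.imwrite("pics/c2.png",a);cv2.imwrite("pics/c2t.png",b)
E
```

```text
clock: 2.07
tcp_pos: [0.5659, 0.0553, 0.118]
orientation: [-3.137, -0.151, 0.004]
contact_force: [0.4, 0.2, 0.9]
grip_width: 0.0339
gripper_force: 0.0
```

View pics/c2.png

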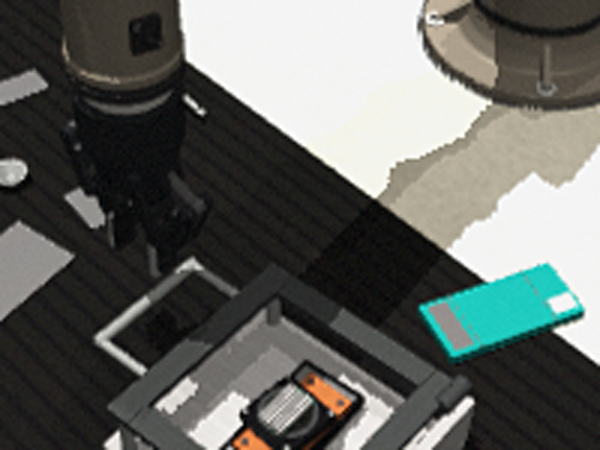

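The gripper stands above the bar (bar middle at about crop (145,300)), with its fingers either side of it. I'll lower it and grip.

```bash
python3 -m crank '[[0.005,0,-0.12,0,-0.2],[0,0,-0.12,0,-0.2],[0,0,-0.11,0,-0.2],[0,0,0,0,-0.2],[0,0,0,0,-1],[0,0,0,0,-1],[0,0,0,0,-1],[0,0,0,0,-1]]' 30
```

```text
clock: 2.83
tcp_pos: [0.5667, 0.0568, 0.051]
orientation: [-3.134, -0.15, -0.001]
contact_force: [-5.0, 8.9, -1.9]
grip_width: 0.0085
gripper_force: 29.2
```

```bash
python3 -m crank '[[0,0.005,0.102,0,-1],[-0.001,0.013,0.102,0,-1],[-0.002,0.022,0.1,0,-1],[-0.003,0.031,0.098,0,-1],[-0.004,0.039,0.095,0,-1],[-0.004,0.047,0.091,0,-1],[-0.005,0.055,0.086,0,-1],[-0.006,0.062,0.082,0,-1]]'
python3 -m crank '[[0,0,0,0,-1]]'
```

```text
clock: 3.5
tcp_pos: [0.5601, 0.1134, 0.202]
orientation: [-3.132, -0.152, 0.001]
contact_force: [0.2, 14.6, -16.3]
grip_width: 0.0083
gripper_force: 29.3
clock: 3.58
tcp_pos: [0.56, 0.1153, 0.2041]
orientation: [-3.132, -0.157, -0.001]
contact_force: [-3.8, 11.2, -11.4]
grip_width: 0.0088
gripper_force: 29.5
```

```bash
python3 -m crank '[[-0.006,0.073,0.07,0,-1],[-0.007,0.078,0.066,0,-1],[-0.007,0.083,0.058,0,-1],[-0.008,0.087,0.052,0,-1],[-0.008,0.091,0.045,0,-1],[-0.008,0.094,0.036,0,-1],[-0.009,0.098,0.029,0,-1],[-0.009,0.1,0.022,0,-1]]'
python3 -m crank '[[0,0,0,0,-1]]'
```

```text
clock: 4.25
tcp_pos: [0.5465, 0.2478, 0.2795]
orientation: [3.135, 0.145, -0.006]
contact_force: [-12.8, -3.8, 5.8]
grip_width: 0.0087
gripper_force: 31.8
clock: 4.33
tcp_pos: [0.5459, 0.2534, 0.2803]
orientation: [-3.136, -0.155, 0.002]
contact_force: [-15.5, -3.7, 13.3]
grip_width: 0.0089
gripper_force: 32.0
```

```bash
python3 -m crank '[[-0.016,0.101,0.022,0,-1],[-0.016,0.102,0.01,0,-1],[-0.012,0.102,-0.002,0,-1],[-0.011,0.102,-0.012,0,-1],[-0.011,0.1,-0.02,0,-1],[-0.011,0.099,-0.027,0,-1],[0,0,0,0,-1]]'
```

```text
clock: 4.92
tcp_pos: [0.5324, 0.3732, 0.2709]
orientation: [-3.136, -0.153, 0.001]
contact_force: [-3.8, 0.7, 0.7]
grip_width: 0.0085
gripper_force: 30.4
```

```bash
python3 -m crank '[[-0.01,0.09,-0.034,0,-1],[-0.006,0.05,-0.023,0,-1],[0,0,0,0,-1],[0,0,0,0,-0.4],[0,0,0,0,-0.4],[0,0,0,0,-0.4]]'
python3 -m crank '[[0,0,0.1,0,-0.4],[0,0,0.18,0,-0.4],[0,0,0.18,0,-0.4],[0,-0.1,0.15,0,-0.4],[0,-0.2,0,0,-0.4],[0,-0.2,0,0,-0.4],[0,-0.2,0,0,-0.4],[0,-0.2,0,0,-0.4]]'
python3 - <<'E'
from h import *
cv2.imwrite("pics/s3.png",crop("scene",190,100,390,250,4))
E
```

```text
clock: 5.42
tcp_pos: [0.5329, 0.397, 0.2604]
orientation: [-3.137, -0.142, -0.004]
contact_force: [0.0, 1.1, 0.6]
grip_width: 0.0254
gripper_force: 0.4
clock: 6.08
tcp_pos: [0.5318, 0.215, 0.382]
orientation: [-3.138, -0.142, -0.004]
contact_force: [1.0, -0.5, 0.7]
grip_width: 0.0254
gripper_force: 0.0
```

View pics/s3.png

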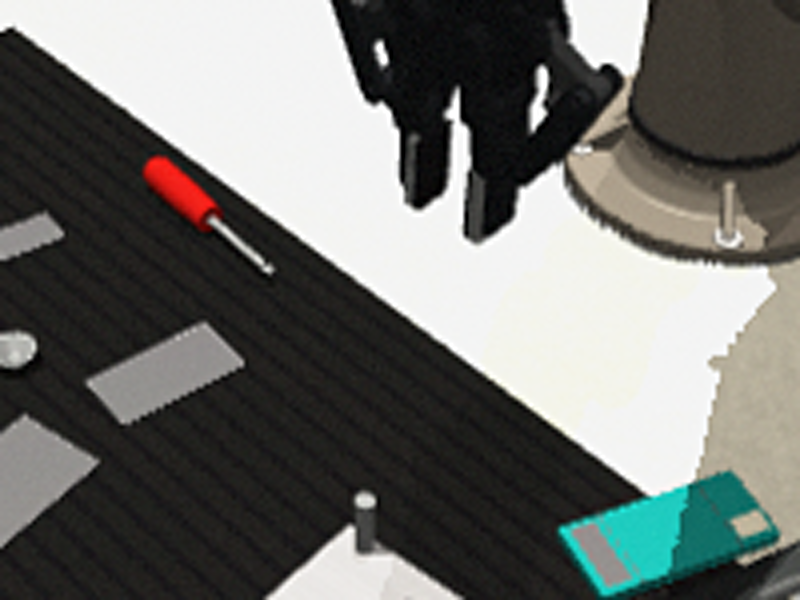

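The lid has left the front corner and the front post at (365,510) stands clear. The arm hides the stack, so I'll move it aside and look again.

```bash
python3 -m crank '[[0,-0.2,-0.05,0,-0.4],[0,-0.2,-0.05,0,-0.4],[0,-0.2,-0.05,0,-0.4],[0,-0.2,-0.05,0,-0.4],[0,-0.2,-0.05,0,-0.4]]'
python3 - <<'E'
from h import *
a=crop("top",150,130,270,230,6);b=crop("scene",225,190,375,340,4)
cv2.imwrite("pics/s4a.png",a);cv2.imwrite("pics/s4b.png",b)
E
```

```text
clock: 6.55
tcp_pos: [0.5314, 0.015, 0.3315]
orientation: [3.138, 0.142, 0.004]
contact_force: [-0.1, -0.7, -0.4]
grip_width: 0.0255
gripper_force: 0.0
```

View pics/s4a.png

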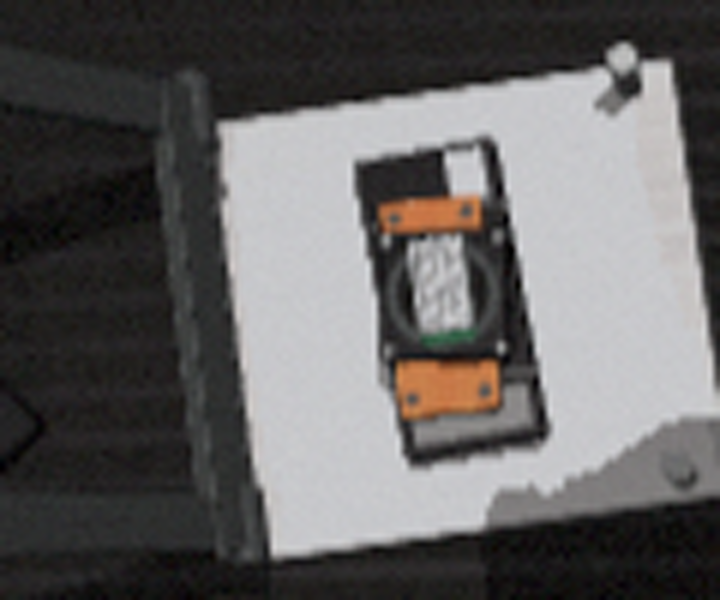

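View pics/s4b.png

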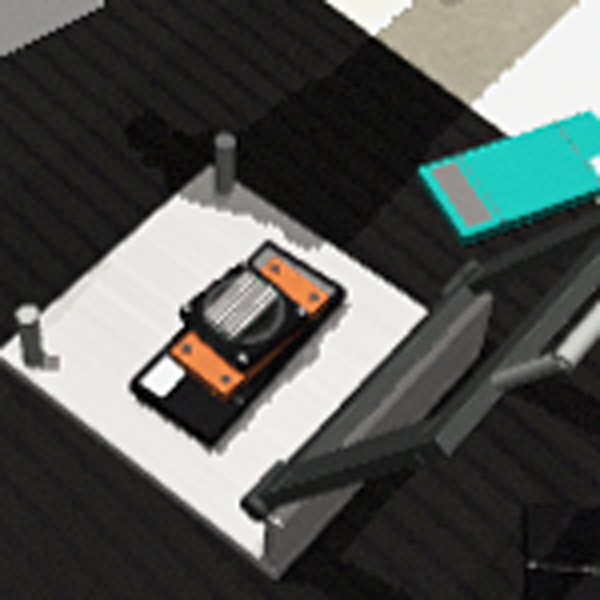

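The lid rests open on its stop, leaning over the hinge wall at left. In the crop, the drive's sink is at about (442,288), the fan's corner screws at (387,242), (497,237), (503,345) and (389,349), and the spreader and battery show at both ends.

Run:
```python
from h import *
f=lambda x,y:(150+(x+.5)/6-.5,130+(y+.5)/6-.5)
def q(name,pts,zs):
    P=np.array([w("top",f(*p),z)[:2] for p,z in zip(pts,zs)])*1000
    v=P[0]-P[3]+P[1]-P[2]
    print(name,P.mean(0).round(1),"len",np.linalg.norm(v)/2,"wid",np.linalg.norm(P[0]-P[1]+P[3]-P[2])/2,"ang",np.degrees(np.arctan2(v[1],v[0])).round(1))
q("drive",[(410,237),(463,233),(475,340),(424,346)],[.061,.061,.054,.054])
q("sink",[(410,237),(463,233),(470,328),(415,333)],[.061]*4)
q("fan",[(387,242),(497,237),(503,345),(389,349)],[.052]*4)
q("spr",[(378,203),(480,196),(500,410),(400,418)],[.04,.04,.031,.031])
q("bat",[(357,162),(490,138),(548,437),(408,465)],[.03,.03,.019,.019])
im=cv2.imread("pics/s4a.png");hsv=cv2.cvtColor(im,cv2.COLOR_BGR2HSV)
m=((hsv[...,2]>110)&(hsv[...,1]<60)).astype(np.uint8)[225:345,400:485]
m=cv2.morphologyEx(m,cv2.MORPH_CLOSE,np.ones((15,15)))
_,l,s,c=cv2.connectedComponentsWithStats(m);k=1+s[1:,4].argmax()
print(s[k],cv2.minAreaRect(np.argwhere(l==k)[:,::-1].astype(np.float32)+[400,225]))
```

```text
drive [551.3 199.8] len 43.646150625242555 wid 21.30384171813272 ang 4.7
sink [553.3 200.7] len 39.40800907869189 wid 22.028540422736924 ang 2.5
fan [550.5 200.1] len 44.65543086973492 wid 45.98351654719627 ang 1.1
spr [547.7 204.2] len 89.29955803020181 wid 42.19445643910071 ang 3.8
bat [552.1 200.9] len 128.4746778408426 wid 58.46751609631161 ang 8.6Traceback (most recent call last):
  File "<stdin>", line 16, in <module>
cv2.error: OpenCV(4.12.0) /io/opencv/modules/imgproc/src/convhull.cpp:143: error: (-215:Assertion failed) total >= 0 && (depth == CV_32F || depth == CV_32S) in function 'convexHull'
```

```bash
python3 -m crank '[[0.02,0.185,-0.03,-0.038,-0.06],[0.02,0.185,-0.03,0,-0.06],[0.02,0.185,-0.05,0,-0.06],[0.02,0.185,-0.05,0,-0.06],[0.021,0.185,-0.05,0,-0.06],[0,0,-0.2,0,-0.06],[0,0,-0.2,0,-0.06],[0,0,-0.2,0,-0.06]]' 25
python3 -m crank '[[0,0,-0.2,0,-0.06],[0,0,-0.13,0,-0.06],[0,0,0,0,-0.06],[0,0,0,0,-0.06]]'
```

```text
clock: 7.32
tcp_pos: [0.5525, 0.204, 0.1687]
orientation: [-3.139, -0.099, -0.005]
contact_force: [1.0, -0.7, 0.1]
grip_width: 0.0402
gripper_force: 0.0
clock: 7.65
tcp_pos: [0.5515, 0.2026, 0.1028]
orientation: [3.14, 0.097, -0.002]
contact_force: [0.8, -0.2, -0.0]
grip_width: 0.0399
gripper_force: 0.0
```

```bash
python3 -m crank '[[0,-0.012,-0.12,0,-0.06],[0,0,-0.08,0,-0.06],[0,0,-0.035,0,-0.06],[0,0,0,0,-0.06],[0,0,0,0,-0.06]]'
python3 -m crank '[[0,0,0,0,-1],[0,0,0,0,-1],[0,0,0,0,-1],[0,0,0,0,-1],[0,0,0,0,-1]]'
```

```text
clock: 8.07
tcp_pos: [0.5529, 0.2011, 0.0578]
orientation: [-3.139, -0.098, -0.004]
contact_force: [-0.4, -0.6, 0.4]
grip_width: 0.04
gripper_force: 0.0
clock: 8.48
tcp_pos: [0.5528, 0.2011, 0.0578]
orientation: [-3.139, -0.098, -0.005]
contact_force: [-0.3, 0.9, 5.5]
grip_width: 0.0206
gripper_force: 24.2
```

```bash
python3 -m crank '[[0,0,0.05,0,-1],[0,0,0.1,0,-1],[0,0,0.18,0,-1],[0,0,0.18,0,-1],[0,0,0.18,0,-1],[-0.03,-0.15,0,-0.03,-1],[-0.037,-0.188,0,-0.03,-1],[-0.037,-0.188,0,-0.03,-1]]'
python3 -m crank '[[-0.037,-0.188,0,-0.03,-1],[-0.037,-0.188,0,-0.03,-1],[-0.037,-0.188,0,-0.03,-1],[-0.037,-0.188,0,-0.03,-1],[-0.037,-0.188,0,-0.03,-1],[-0.037,-0.188,0,-0.03,-1],[-0.037,-0.188,0,-0.03,-1],[-0.037,-0.188,0,-0.03,-1]]'
python3 -m crank '[[-0.037,-0.188,-0.03,0,-1],[-0.037,-0.188,-0.06,0,-1],[0,0,-0.2,0,-1],[0,0,-0.1,0,-1],[0,0,0,0,-1],[0,0,0,0,-1]]'
```

```text
clock: 9.15
tcp_pos: [0.5309, 0.0953, 0.1961]
orientation: [-3.141, 0.011, -0.005]
contact_force: [0.5, -0.4, -0.7]
grip_width: 0.0208
gripper_force: 24.6
clock: 9.82
tcp_pos: [0.4711, -0.2071, 0.1953]
orientation: [3.126, -0.31, 0.003]
contact_force: [0.8, -0.5, -0.4]
grip_width: 0.021
gripper_force: 24.6
clock: 10.32
tcp_pos: [0.4566, -0.2802, 0.1162]
orientation: [-3.126, 0.307, 0.002]
contact_force: [1.3, -0.2, -0.0]
grip_width: 0.0205
gripper_force: 24.6
```

```bash
python3 -m crank '[[0,-0.039,-0.1,0.032,-1],[0,0,-0.15,0,-1],[0,0,-0.12,0,-1],[0,0,-0.08,0,-1],[0,0,-0.03,0,-1],[0,0,0,0,-1],[0,0,0,0,-1]]'
python3 - <<'E'
from h import *
cv2.imwrite("pics/t5.png",np.hstack([crop("top",390,185,450,245,6.6),crop("scene",170,135,230,195,6.6)]))
E
```

```text
clock: 10.9
tcp_pos: [0.4582, -0.2888, 0.0217]
orientation: [3.129, -0.268, 0.004]
contact_force: [1.4, 0.8, 0.2]
grip_width: 0.0208
gripper_force: 24.6
```

View pics/t5.png

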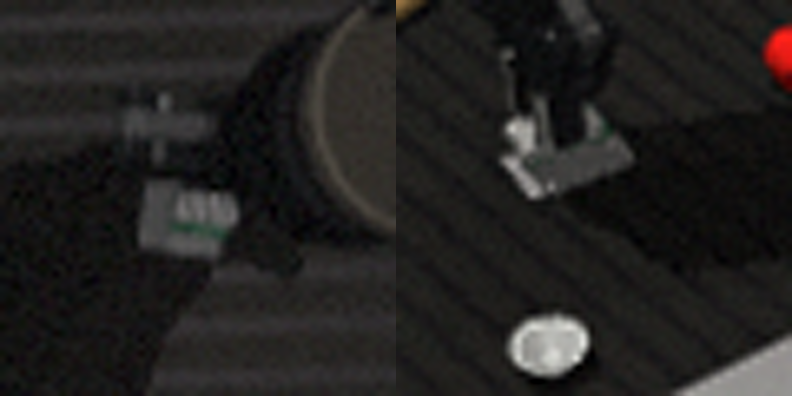

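The drive is held just above its pad and lined up with it. I'll lower the last 10 mm.

```bash
python3 -m crank '[[-0.006,0.003,-0.02,0,-1],[0,0,-0.015,0,-1],[0,0,-0.01,0,-1],[0,0,0,0,-1],[0,0,0,0,-1]]'
python3 -m crank '[[0,0,-0.005,0,-1],[0,0,0,0,-1]]'
```

```text
clock: 11.42
tcp_pos: [0.4555, -0.2879, 0.0109]
orientation: [3.13, -0.269, -0.0]
contact_force: [-0.6, 0.5, 1.6]
grip_width: 0.021
gripper_force: 24.7
clock: 11.58
tcp_pos: [0.4556, -0.2879, 0.0108]
orientation: [3.13, -0.269, -0.0]
contact_force: [-3.1, 1.6, 11.9]
grip_width: 0.0207
gripper_force: 25.8
```

```bash
python3 -m crank '[[0,0,0.003,0,-1],[0,0,0,0,-0.2],[0,0,0,0,-0.1],[0,0,0,0,-0.1],[0,0,0.05,0,-0.1],[0,0,0.15,0,-0.1],[0,0,0.18,0,-0.1],[0,0,0.18,0,0.3]]'
python3 -m crank '[[0.037,0.188,0.1,0.03,0.6],[0.037,0.188,0.05,0.03,0.6],[0.037,0.188,0,0.03,0.6],[0.037,0.188,0,0.03,0.6],[0.037,0.188,0,0.03,0.6],[0.037,0.188,0,0.03,0.6]]'
python3 - <<'E'
from h import *
cv2.imwrite("pics/t6.png",np.hstack([crop("top",390,185,450,245,6.6),crop("top",195,145,255,205,6.6)]))
cv2.imwrite("pics/full6.png",r.grab_frame("top"))
E
```

```text
clock: 12.25
tcp_pos: [0.4549, -0.2875, 0.1238]
orientation: [-3.129, 0.269, 0.002]
contact_force: [0.1, 0.4, -0.1]
grip_width: 0.0493
gripper_force: 0.0
clock: 12.75
tcp_pos: [0.4997, -0.062, 0.1527]
orientation: [3.141, -0.046, 0.002]
contact_force: [0.8, -0.1, 0.0]
grip_width: 0.0683
gripper_force: 0.0
```

View pics/t6.png

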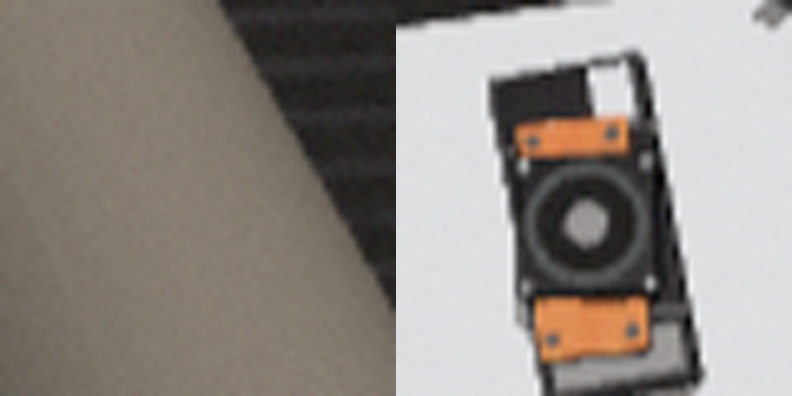

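The drive is gone from the stack. The fan shows with its hub at crop (586,222) and its screws at (523,163), (645,160), (653,284) and (527,287). The arm hides the drive pad, so I'll check that later.

Run:
```python
from h import *
f=lambda x,y:(195+(x-396+.5)/6.6-.5,145+(y+.5)/6.6-.5)
P=np.array([w("top",f(*p),.052)[:2] for p in [(523,163),(645,160),(653,284),(527,287)]])*1000
v=P[0]-P[3]+P[1]-P[2];h=P[0]-P[1]+P[3]-P[2]
print(P.mean(0),np.degrees(np.arctan2(v[1],v[0])),np.degrees(np.arctan2(-h[0],h[1])),w("top",f(586,222),.052))
```

```text
[550.58226849 200.27621225] 1.7188553245554625 -0.32681745027505654 [0.55111026 0.20063662 0.052     ]
```

```bash
python3 -m crank '[[0.036,0.187,0,0.06,0.6],[0.036,0.187,0,0,0.6],[0.036,0.187,0,0,0.6],[0.036,0.187,0,0,0.6],[0.036,0.187,0,0,0.6],[0.036,0.187,0,0,0.6],[0.036,0.187,0,0,0.6],[0,0,0,0,0.6]]'
python3 -m crank '[[0,0,-0.15,0,0.6],[0,0,-0.15,0,0.6],[0,0,-0.1,0,0.6],[0,0,0,0,0.6],[0,0,0,0,0.6]]'
```

```text
clock: 13.57
tcp_pos: [0.5504, 0.2065, 0.1527]
orientation: [-3.136, -0.039, -0.003]
contact_force: [0.0, 0.5, 0.2]
grip_width: 0.0684
gripper_force: 0.0
clock: 13.98
tcp_pos: [0.5498, 0.1964, 0.0713]
orientation: [3.14, 0.024, -0.003]
contact_force: [-0.1, 0.0, -0.2]
grip_width: 0.0687
gripper_force: 0.0
```

```bash
python3 -m crank '[[0.005,0.018,-0.07,0,0.6],[0,0,-0.06,0,0.6],[0,0,-0.04,0,0.6],[0,0,0,0,0.6],[0,0,0,0,0.6]]'
python3 -m crank '[[0,0,0,0,0.2],[0,0,0,0,0.2],[0,0,0,0,0.1],[0,0,0,0,0.1],[0,0,0,0,0.1],[0,0,0,0,0.1]]' 30
```

```text
clock: 14.4
tcp_pos: [0.5508, 0.2015, 0.0374]
orientation: [3.141, 0.027, -0.001]
contact_force: [-0.3, 0.4, 0.3]
grip_width: 0.0684
gripper_force: 0.0
clock: 14.9
tcp_pos: [0.5516, 0.202, 0.0384]
orientation: [-3.141, -0.027, -0.002]
contact_force: [-0.6, 0.2, 5.3]
grip_width: 0.053
gripper_force: 32.5
```

```bash
python3 -m crank '[[0,0,0.04,0,0.1],[0,0,0.1,0,0.1],[0,0,0.18,0,0.1],[0,0,0.18,0,0.1],[0,0,0.15,0,0.1],[0.022,-0.1,0,-0.03,0.1],[0.022,-0.189,0,-0.03,0.1],[0.022,-0.189,0,0,0.1]]'
python3 -m crank '[[0.022,-0.189,0,0,0.1],[0.022,-0.189,0,0,0.1],[0.022,-0.189,0,0,0.1],[0.022,-0.189,0,0,0.1],[0.022,-0.189,0,0,0.1],[0.022,-0.189,0,0,0.1],[0.022,-0.189,0,0,0.1],[0.022,-0.189,0,0,0.1]]'
python3 -m crank '[[0.022,-0.189,0,0,0.1],[0.01,-0.189,0,0,0.1],[0.01,-0.089,0,0,0.1],[0,0,-0.15,0,0.1],[0,0,-0.18,0,0.1],[0,0,-0.1,0,0.1],[0,0,0,0,0.1],[0,0,0,0,0.1]]'
```

```text
clock: 15.57
tcp_pos: [0.5643, 0.1067, 0.169]
orientation: [-3.14, 0.043, -0.003]
contact_force: [1.0, -0.6, -1.2]
grip_width: 0.0534
gripper_force: 31.8
clock: 16.23
tcp_pos: [0.5991, -0.1981, 0.168]
orientation: [-3.141, 0.047, 0.0]
contact_force: [0.3, -0.4, -0.3]
grip_width: 0.0532
gripper_force: 31.8
clock: 16.9
tcp_pos: [0.607, -0.2892, 0.081]
orientation: [-3.14, 0.047, 0.004]
contact_force: [0.2, 0.1, -0.1]
grip_width: 0.0529
gripper_force: 31.8
```

```bash
python3 -m crank '[[0.003,-0.002,-0.12,0,0.1],[0,0,-0.12,0,0.1],[0,0,-0.08,0,0.1],[0,0,-0.04,0,0.1],[0,0,-0.015,0,0.1],[0,0,0,0,0.1],[0,0,0,0,0.1]]'
python3 -m crank '[[0,0,-0.006,0,0.1],[0,0,0,0,0.1]]'
python3 -m crank '[[0,0,-0.006,0,0.1],[0,0,0,0,0.1]]'
```

```text
clock: 17.48
tcp_pos: [0.6097, -0.2905, 0.0086]
orientation: [3.14, -0.047, 0.004]
contact_force: [-0.1, 0.4, -1.1]
grip_width: 0.0531
gripper_force: 31.9
clock: 17.65
tcp_pos: [0.6093, -0.2904, 0.0068]
orientation: [3.141, -0.047, 0.003]
contact_force: [0.4, -0.4, 0.1]
grip_width: 0.0532
gripper_force: 31.9
clock: 17.82
tcp_pos: [0.6086, -0.2901, 0.0047]
orientation: [3.141, -0.047, 0.001]
contact_force: [-0.7, -0.2, -0.2]
grip_width: 0.0532
gripper_force: 31.9
```

```bash
python3 -m crank '[[-0.003,0,-0.005,0,0.1],[0,0,0,0,0.1]]'
python3 -m crank '[[0,0,-0.004,0,0.1],[0,0,0,0,0.1]]'
```

```text
clock: 17.98
tcp_pos: [0.6081, -0.2901, 0.0035]
orientation: [3.141, -0.047, 0.001]
contact_force: [0.5, 0.0, -0.4]
grip_width: 0.0532
gripper_force: 31.9
clock: 18.15
tcp_pos: [0.6081, -0.2901, 0.0035]
orientation: [3.141, -0.047, 0.0]
contact_force: [-2.4, 1.8, 6.7]
grip_width: 0.053
gripper_force: 32.6
```

```bash
python3 -m crank '[[0,0,0.002,0,0.3],[0,0,0,0,0.5],[0,0,0,0,0.5],[0,0,0.05,0,0.5],[0,0,0.15,0,0.5],[0,0,0.18,0,0.5],[0,0,0.18,0,0.5],[-0.03,0.1,0.15,0,0.5]]'
python3 -m crank '[[-0.032,0.178,0.02,0.02,0.3],[-0.032,0.178,0.02,0.02,0.3],[-0.032,0.178,0.02,0.02,0.3],[-0.032,0.178,0,0.02,0.3],[-0.032,0.178,0,0.02,0.3],[-0.032,0.178,0,0.02,0.3],[-0.032,0.178,0,0,0.3],[-0.032,0.178,0,0,0.3]]'
python3 - <<'E'
from h import *
im=r.grab_frame("top");cv2.imwrite("pics/full7.png",im)
k=lambda a,b,c,d:cv2.resize(im[b:d,a:c],None,fx=6.6,fy=6.6,interpolation=cv2.INTER_CUBIC)
cv2.imwrite("pics/t7.png",np.hstack([k(390,135,450,225),k(195,145,255,235)]))
E
```

```text
clock: 18.82
tcp_pos: [0.6024, -0.2749, 0.1483]
orientation: [3.137, -0.055, 0.005]
contact_force: [0.9, -1.2, 1.9]
grip_width: 0.0646
gripper_force: 0.0
clock: 19.48
tcp_pos: [0.5502, 0.0163, 0.1578]
orientation: [3.14, 0.101, 0.001]
contact_force: [0.3, 0.3, -1.5]
grip_width: 0.0555
gripper_force: 0.0
```

View pics/t7.png

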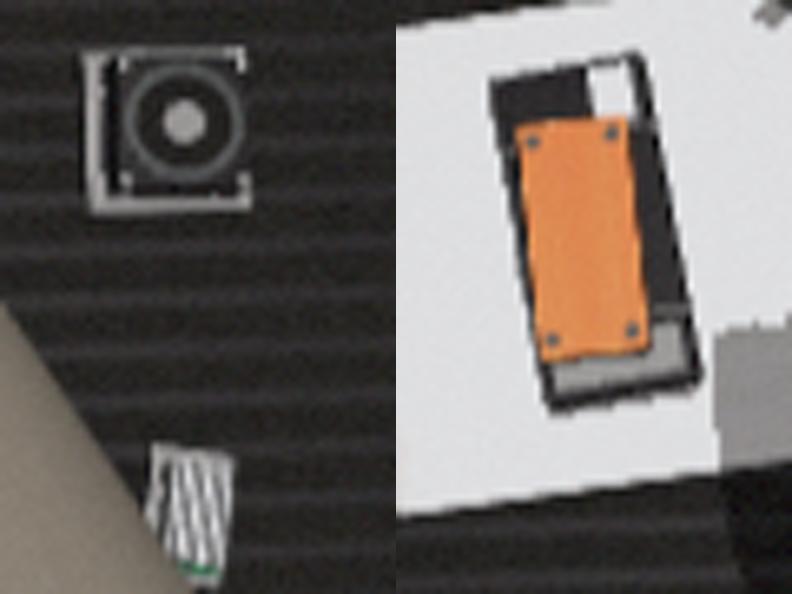

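Run:
```python
from h import *
f=lambda x,y:(390+(x+.5)/6.6-.5,135+(y+.5)/6.6-.5)
g=lambda x,y:(195+(x-396+.5)/6.6-.5,145+(y+.5)/6.6-.5)
print("hub",w("top",f(185,121),.017),"pad607.8,-289.7")
print("fan screws",np.mean([w("top",f(*p),.017) for p in [(124,65),(238,62),(243,178),(126,180)]],0))
print("drive tops",[w("top",f(*p),.014).round(4).tolist() for p in [(158,447),(233,457),(222,572)]],"pad top right",px("top",[0,0,0]))
def q(name,pts,zs):
    P=np.array([w("top",g(*p),z)[:2] for p,z in zip(pts,zs)])*1000
    v=P[0]-P[3]+P[1]-P[2]
    print(name,P.mean(0).round(1),"len",np.linalg.norm(v)/2,"wid",np.linalg.norm(P[0]-P[1]+P[3]-P[2])/2,"ang",np.degrees(np.arctan2(v[1],v[0])).round(1))
q("spr screws",[(533,142),(612,133),(632,330),(552,340)],[.04]*4)
q("spr",[(515,124),(628,117),(650,350),(543,360)],[.04,.04,.033,.033])
```

```text
hub [ 0.6076942  -0.29264173  0.017     ] pad607.8,-289.7
fan screws [ 0.60766679 -0.29176618  0.017     ]
drive tops [[0.4814, -0.2756, 0.014], [0.4767, -0.3042, 0.014], [0.4327, -0.2972, 0.014]] pad top right [311.47021635 400.30989181]
spr screws [547.9 203.7] len 75.77623824387584 wid 30.17880175044021 ang 4.6
spr [547.8 203.5] len 89.09134126111198 wid 41.74585687550353 ang 4.5
```

```bash
python3 -m crank '[[-0.002,0.187,0,0.018,0.3],[-0.002,0.187,0,0,0.3],[-0.002,0.187,0,0,0.3],[-0.003,0.187,0,0,0.3],[-0.003,0.187,0,0,0.3],[0,0,-0.15,0,0.3],[0,0,-0.15,0,0.3],[0,0,-0.1,0,0.3]]'
python3 -m crank '[[0,0,0,0,0.3],[0,0,0,0,0.3]]'
```

```text
clock: 20.2
tcp_pos: [0.5475, 0.2022, 0.0755]
orientation: [3.139, 0.126, -0.001]
contact_force: [-0.6, -0.9, -0.7]
grip_width: 0.0553
gripper_force: 0.0
clock: 20.37
tcp_pos: [0.5479, 0.2013, 0.0768]
orientation: [3.138, 0.123, -0.003]
contact_force: [0.3, 0.5, 0.5]
grip_width: 0.0556
gripper_force: 0.0
```

```bash
python3 -m crank '[[0,0.011,-0.1,0,0.3],[0,0,-0.08,0,0.3],[0,0,-0.04,0,0.3],[0,0,-0.012,0,0.3],[0,0,0,0,0.3],[0,0,0,0,0.3]]'
python3 -m crank '[[0,0,0,0,0.1],[0,0,0,0,0],[0,0,0,0,-0.1],[0,0,0,0,-0.1],[0,0,0,0,-0.1],[0,0,0,0,-0.1]]' 40
```

```text
clock: 20.87
tcp_pos: [0.5492, 0.2042, 0.0319]
orientation: [-3.139, -0.122, -0.003]
contact_force: [-0.5, -0.2, 0.1]
grip_width: 0.0552
gripper_force: 0.0
clock: 21.37
tcp_pos: [0.549, 0.2044, 0.0319]
orientation: [-3.139, -0.123, -0.003]
contact_force: [-1.7, -0.2, 6.6]
grip_width: 0.0407
gripper_force: 40.2
```

```bash
python3 -m crank '[[0,0,0.04,0,-0.1],[0,0,0.1,0,-0.1],[0,0,0.15,0,-0.1],[0,0,0.18,0,-0.1],[0,0,0.18,0,-0.1],[-0.045,-0.1,0,-0.026,-0.1],[-0.045,-0.172,0,-0.026,-0.1],[-0.045,-0.172,0,-0.026,-0.1]]'
python3 -m crank '[[-0.045,-0.172,0,-0.026,-0.1],[-0.045,-0.172,0,-0.026,-0.1],[-0.045,-0.172,0,-0.026,-0.1],[-0.045,-0.172,0,-0.026,-0.1],[-0.045,-0.172,0,-0.026,-0.1],[-0.045,-0.172,0,-0.03,-0.1],[-0.003,-0.074,0,0,-0.1],[0,0,0,0,-0.1]]'
python3 -m crank '[[0,0,-0.15,0,-0.1],[0,0,-0.18,0,-0.1],[0,0,-0.1,0,-0.1],[0,0,0,0,-0.1],[0,0,0,0,-0.1]]'
```

```text
clock: 22.03
tcp_pos: [0.521, 0.1154, 0.162]
orientation: [-3.141, -0.03, -0.003]
contact_force: [0.9, -1.9, -1.7]
grip_width: 0.0408
gripper_force: 41.2
clock: 22.7
tcp_pos: [0.4653, -0.1107, 0.161]
orientation: [3.134, -0.182, -0.0]
contact_force: [0.3, -0.0, -2.5]
grip_width: 0.0405
gripper_force: 41.2
clock: 23.12
tcp_pos: [0.4662, -0.105, 0.0744]
orientation: [-3.136, 0.168, 0.003]
contact_force: [0.5, -0.7, -1.1]
grip_width: 0.0403
gripper_force: 41.2
```

```bash
python3 -m crank '[[0.005,-0.004,-0.12,0,-0.1],[0,0,-0.1,0,-0.1],[0,0,-0.06,0,-0.1],[0,0,-0.04,0,-0.1],[0,0,0,0,-0.1],[0,0,0,0,-0.1]]'
python3 -m crank '[[0,0,-0.006,0,-0.1],[0,0,0,0,-0.1]]'
python3 -m crank '[[0,0,-0.004,0,-0.1],[0,0,0,0,-0.1]]'
```

```text
clock: 23.62
tcp_pos: [0.4687, -0.1067, 0.0117]
orientation: [3.137, -0.17, 0.003]
contact_force: [-0.8, -0.2, -0.3]
grip_width: 0.0402
gripper_force: 41.2
clock: 23.78
tcp_pos: [0.4686, -0.107, 0.0104]
orientation: [3.137, -0.171, 0.003]
contact_force: [-0.1, 0.1, -0.9]
grip_width: 0.0407
gripper_force: 41.2
clock: 23.95
tcp_pos: [0.468, -0.107, 0.009]
orientation: [3.137, -0.171, 0.001]
contact_force: [0.4, 0.1, -2.0]
grip_width: 0.0404
gripper_force: 41.2
```

```bash
python3 -m crank '[[-0.002,0.005,-0.006,0,-0.1],[0,0,0,0,-0.1]]'
python3 -m crank '[[0,0,-0.005,0,-0.1],[0,0,0,0,-0.1]]'
python3 -m crank '[[0,0,-0.003,0,-0.1],[0,0,0,0,-0.1]]'
```

```text
clock: 24.12
tcp_pos: [0.4672, -0.1057, 0.0073]
orientation: [-3.137, 0.17, 0.0]
contact_force: [0.4, 0.4, -1.5]
grip_width: 0.0405
gripper_force: 41.2
clock: 24.28
tcp_pos: [0.4673, -0.1058, 0.0069]
orientation: [3.137, -0.17, -0.0]
contact_force: [-3.3, 1.3, 7.1]
grip_width: 0.0405
gripper_force: 42.1
clock: 24.45
tcp_pos: [0.4673, -0.1057, 0.0068]
orientation: [3.137, -0.17, -0.0]
contact_force: [-5.1, 1.8, 15.7]
grip_width: 0.0405
gripper_force: 43.0
```

```bash
python3 -m crank '[[0,0,0.004,0,0.2],[0,0,0,0,0.3],[0,0,0,0,0.3],[0,0,0.05,0,0.3],[0,0,0.15,0,0.3],[0,0,0.18,0,0.3],[0,0,0.18,0,0.3],[0.1,0.1,0.15,0.04,0.6]]'
python3 -m crank '[[0.1,0.15,0.05,0.06,0.8],[0.1,0.15,0.02,0.06,0.8],[0.1,0.15,0.02,0.06,0.8],[0.03,0.17,0,0.06,0.8],[0,0,0,0,0.8]]'
python3 - <<'E'
from h import *
im=r.grab_frame("top");cv2.imwrite("pics/full8.png",im)
k=lambda a,b,c,d:cv2.resize(im[b:d,a:c],None,fx=6.6,fy=6.6,interpolation=cv2.INTER_CUBIC)
cv2.imwrite("pics/t8.png",np.hstack([k(320,155,380,245),k(195,145,255,235)]))
E
```

```text
clock: 25.12
tcp_pos: [0.4839, -0.0898, 0.1508]
orientation: [3.136, -0.131, -0.005]
contact_force: [0.1, -0.1, -1.6]
grip_width: 0.0658
gripper_force: 0.0
clock: 25.53
tcp_pos: [0.5548, 0.0469, 0.168]
orientation: [-3.131, -0.192, -0.005]
contact_force: [-0.5, 1.6, 0.5]
grip_width: 0.0767
gripper_force: 0.0
```

View pics/t8.png

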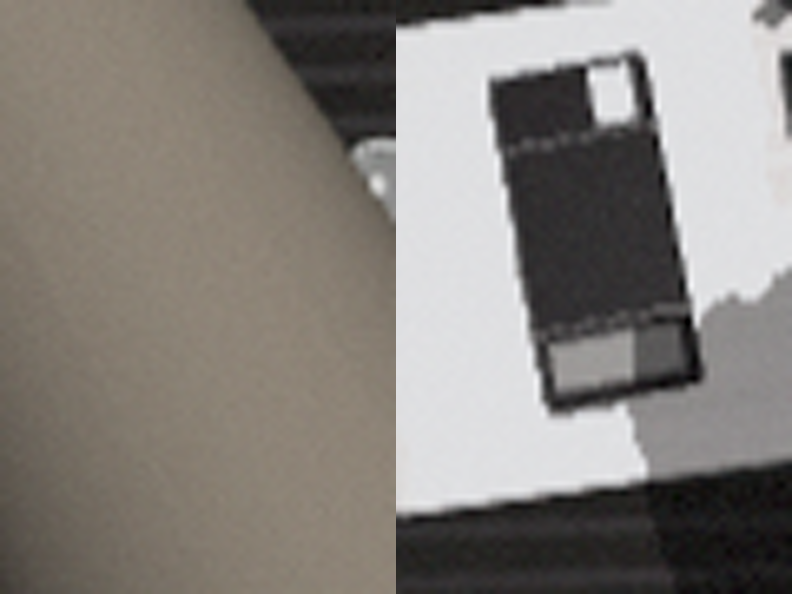

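The battery lies alone on its nest, with corners at crop (489,78), (640,52), (702,380) and (552,412). The arm hides the spreader pad.

Run:
```python
from h import *
g=lambda x,y:(195+(x-396+.5)/6.6-.5,145+(y+.5)/6.6-.5)
P=np.array([w("top",g(*p),z)[:2] for p,z in zip([(489,78),(640,52),(702,380),(552,412)],[.03,.024,.018,.024])])*1000
v=P[0]-P[3]+P[1]-P[2];h=P[0]-P[1]+P[3]-P[2]
print(P.mean(0),np.linalg.norm(v)/2,np.linalg.norm(h)/2,np.degrees(np.arctan2(v[1],v[0])),np.degrees(np.arctan2(-h[0],h[1])))
```

```text
[552.81052377 200.51604793] 129.63288045276053 58.09235273802806 9.26930322377303 10.43692432119111
```

```bash
python3 -m crank '[[-0.002,0.19,0,0.045,0.8],[-0.002,0.19,0,0,0.8],[-0.003,0.19,0,0,0.8],[-0.003,0.19,0,0,0.8],[0,0,-0.15,0,0.8],[0,0,-0.18,0,0.8],[0,0,-0.15,0,0.8],[0,0,0,0,0.8]]'
python3 -m crank '[[0,0,0,0,0.8],[0,0,0,0,0.8]]'
```

```text
clock: 26.25
tcp_pos: [0.5471, 0.1871, 0.0653]
orientation: [3.129, 0.229, -0.016]
contact_force: [-0.8, 0.1, -0.8]
grip_width: 0.0767
gripper_force: 0.0
clock: 26.42
tcp_pos: [0.5523, 0.1898, 0.0723]
orientation: [-3.133, -0.228, -0.003]
contact_force: [0.2, -0.1, 1.0]
grip_width: 0.0769
gripper_force: 0.0
```

```bash
python3 -m crank '[[0.001,0.054,0,0.016,0.8],[0,0,0,0,0.8],[0,0,-0.05,0,0.8]]'
python3 -m crank '[[0,0,0,0,0.8]]'
```

```text
clock: 26.67
tcp_pos: [0.5537, 0.2032, 0.0637]
orientation: [-3.129, -0.252, -0.009]
contact_force: [0.3, -0.2, 0.1]
grip_width: 0.077
gripper_force: 0.0
clock: 26.75
tcp_pos: [0.5511, 0.201, 0.06]
orientation: [3.131, 0.25, -0.0]
contact_force: [-1.4, -0.7, -0.0]
grip_width: 0.0769
gripper_force: 0.0
```

```bash
python3 -m crank '[[0.005,0,-0.08,0,0.8],[0,0,-0.07,0,0.8],[0,0,-0.04,0,0.8],[0,0,-0.03,0,0.8],[0,0,0,0,0.8],[0,0,0,0,0.8]]'
python3 -m crank '[[0,0,0,0,0.6],[0,0,0,0,0.4],[0,0,0,0,0.25],[0,0,0,0,0.25],[0,0,0,0,0.25],[0,0,0,0,0.25]]' 40
```

```text
clock: 27.25
tcp_pos: [0.5524, 0.2009, 0.0166]
orientation: [3.131, 0.25, -0.001]
contact_force: [0.2, 0.2, 0.4]
grip_width: 0.0768
gripper_force: 0.0
clock: 27.75
tcp_pos: [0.5531, 0.2013, 0.0177]
orientation: [-3.131, -0.25, -0.002]
contact_force: [-2.0, -0.6, 6.5]
grip_width: 0.0588
gripper_force: 43.2
```

```bash
python3 -m crank '[[0,0,0.04,0,0.25],[0,0,0.1,0,0.25],[0,0,0.15,0,0.25],[0,0,0.18,0,0.25],[0,0,0.18,0,0.25],[0.045,-0.1,0,0.009,0.25],[0.045,-0.183,0,0.009,0.25],[0.045,-0.183,0,0,0.25]]'
python3 -m crank '[[0.045,-0.183,0,0,0.25],[0.045,-0.183,0,0,0.25],[0.045,-0.183,0,0,0.25],[0.045,-0.183,0,0,0.25],[0.045,-0.183,0,0,0.25],[0.003,-0.082,0,0,0.25],[0,0,0,0,0.25],[0,0,0,0,0.25]]'
python3 -m crank '[[0,0,-0.15,0,0.25],[0,0,-0.15,0,0.25],[0,0,-0.1,0,0.25],[0,0,0,0,0.25],[0,0,0,0,0.25]]'
```

```text
clock: 28.42
tcp_pos: [0.5799, 0.1084, 0.1484]
orientation: [-3.128, -0.278, -0.004]
contact_force: [0.4, -0.6, -2.6]
grip_width: 0.0589
gripper_force: 43.8
clock: 29.08
tcp_pos: [0.6247, -0.0933, 0.1468]
orientation: [3.13, 0.267, -0.001]
contact_force: [-0.4, 1.3, -0.4]
grip_width: 0.0586
gripper_force: 43.8
clock: 29.5
tcp_pos: [0.6243, -0.0897, 0.0662]
orientation: [-3.128, -0.275, 0.003]
contact_force: [0.0, 1.0, -0.8]
grip_width: 0.0586
gripper_force: 43.8
```

```bash
python3 -m crank '[[0.005,-0.007,-0.11,0,0.25],[0,0,-0.09,0,0.25],[0,0,-0.05,0,0.25],[0,0,-0.03,0,0.25],[0,0,0,0,0.25],[0,0,0,0,0.25]]'
python3 -m crank '[[0,0,-0.006,0,0.25],[0,0,0,0,0.25]]'
python3 -m crank '[[0,0,-0.005,0,0.25],[0,0,0,0,0.25]]'
```

```text
clock: 30.0
tcp_pos: [0.6269, -0.0928, 0.0117]
orientation: [3.13, 0.272, 0.002]
contact_force: [0.1, 0.2, -1.7]
grip_width: 0.0587
gripper_force: 43.8
clock: 30.17
tcp_pos: [0.6269, -0.0931, 0.0104]
orientation: [3.13, 0.272, 0.003]
contact_force: [-0.1, -0.2, -1.5]
grip_width: 0.0586
gripper_force: 43.8
clock: 30.33
tcp_pos: [0.6263, -0.0931, 0.0087]
orientation: [3.13, 0.272, 0.001]
contact_force: [0.4, 0.2, -1.4]
grip_width: 0.0588
gripper_force: 43.8
```

```bash
python3 -m crank '[[-0.002,0.004,-0.01,0,0.25],[0,0,0,0,0.25]]'
python3 -m crank '[[0,0,-0.008,0,0.25],[0,0,0,0,0.25]]'
python3 -m crank '[[0,0,-0.006,0,0.25],[0,0,0,0,0.25]]'
```

```text
clock: 30.5
tcp_pos: [0.6255, -0.0921, 0.0061]
orientation: [-3.13, -0.272, 0.0]
contact_force: [0.2, 0.9, -1.7]
grip_width: 0.0587
gripper_force: 43.9
clock: 30.67
tcp_pos: [0.6257, -0.0922, 0.0048]
orientation: [3.13, 0.272, 0.0]
contact_force: [-0.6, 1.0, -0.1]
grip_width: 0.0587
gripper_force: 44.0
clock: 30.83
tcp_pos: [0.6257, -0.0921, 0.0047]
orientation: [3.13, 0.272, -0.0]
contact_force: [-3.1, 1.1, 10.6]
grip_width: 0.0585
gripper_force: 45.0
```

```bash
python3 -m crank '[[0,0,0.003,0,0.5],[0,0,0,0,0.8],[0,0,0,0,0.8],[0,0,0.05,0,0.8],[0,0,0.15,0,0.8],[0,0,0.18,0,0.8],[0,0,0.18,0,0.8],[0,0,0.18,0,0.8]]'
python3 -m crank '[[-0.06,0.18,0.05,0,0.8],[-0.06,0.18,0.05,0,0.8],[-0.06,0.18,0.05,0,0.8],[-0.06,0.18,0.05,0,0.8],[-0.06,0.18,0,0,0.8],[-0.06,0.18,0,0,0.8],[-0.06,0.18,0,0,0.8],[-0.06,0.18,0,0,0.8]]'
python3 - <<'E'
from h import *
im=r.grab_frame("top");cv2.imwrite("pics/full9.png",im)
cv2.imwrite("pics/t9.png",cv2.resize(im[130:235,310:440],None,fx=5.7,fy=5.7,interpolation=cv2.INTER_CUBIC))
E
```

```text
clock: 31.5
tcp_pos: [0.6254, -0.0922, 0.1543]
orientation: [-3.13, -0.272, 0.0]
contact_force: [0.7, -0.0, 0.1]
grip_width: 0.077
gripper_force: 0.0
clock: 32.17
tcp_pos: [0.5289, 0.1973, 0.1931]
orientation: [3.13, 0.272, 0.002]
contact_force: [0.8, 0.6, 0.3]
grip_width: 0.077
gripper_force: 0.0
```

View pics/t9.png

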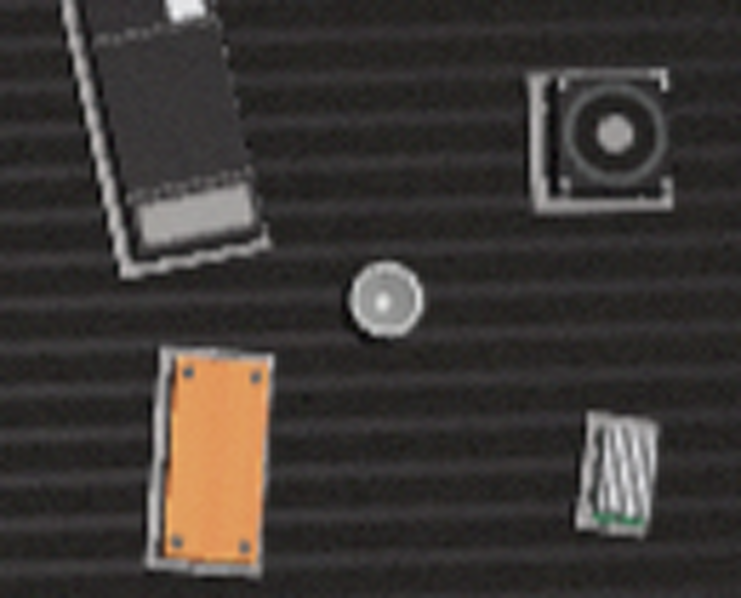

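All four parts lie on their pads. I'll overlay where a perfectly centred part's top face should appear and compare.

Run:
```python
from h import *
im=cv2.imread("pics/full9.png");K=6;x0,y0,x1,y1=310,112,440,235
out=cv2.resize(im[y0:y1,x0:x1],None,fx=K,fy=K,interpolation=cv2.INTER_CUBIC)
def draw(c,s,a,z,col):
    P=cv2.boxPoints(((c[0],c[1]),s,a))
    uv=[px("top",np.array([p[0]/1e3,p[1]/1e3,z])) for p in P]
    q=np.array([((u-x0+.5)*K,(v-y0+.5)*K) for u,v in uv]);cv2.polylines(out,[q.round().astype(np.int32)],True,col,1)
for c,a,s,h in [((625.3,-92),9.9,(130,60),12),((466.8,-105.8),-6.2,(90,42),10),((607.8,-289.7),-1.7,(54,54),12),((455.3,-288),-9.8,(42,22),9)]:
    draw(c,(s[0]+10,s[1]+10),a,.005,(0,255,255));draw(c,s,a,.005+h/1e3,(0,0,255));draw(c,s,a,.005,(0,255,0))
cv2.imwrite("pics/ov.png",cv2.resize(out,(634,600)) if 0 else out[:,:][0:738]if 0 else cv2.resize(out,None,fx=.81,fy=.81,interpolation=cv2.INTER_AREA))
```

```text
(no output)
```

View pics/ov.png

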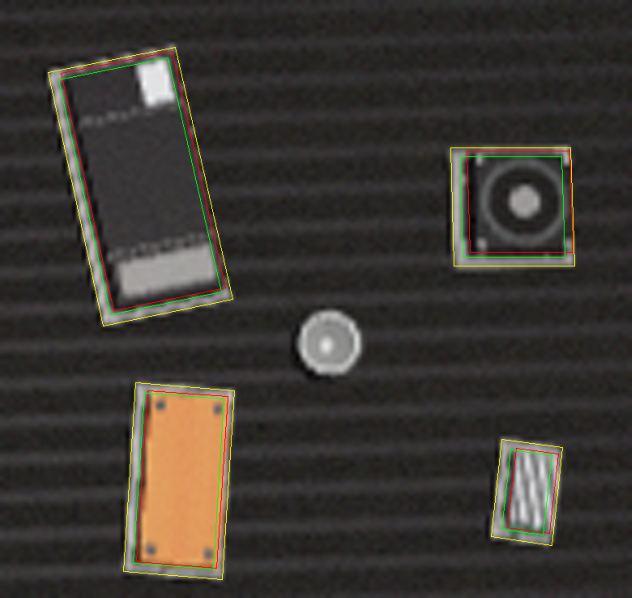

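The outlines match to within about 1–2 mm on all four pads. I'll take one last look at the lid.

```bash
python3 -m crank '[[0,-0.15,0.1,0,0.8],[0,-0.18,0.05,0,0.8],[0,-0.18,0,0,0.8],[0,-0.1,0,0,0.8],[0,0,0,0,0.8],[0,0,0,0,0.8],[0,0,0,0,0.8]]'
python3 - <<'E'
from h import *
cv2.imwrite("pics/end.png",r.grab_frame("scene"))
E
```

```text
clock: 32.8
tcp_pos: [0.5296, 0.0746, 0.2226]
orientation: [-3.129, -0.273, -0.001]
contact_force: [0.1, 1.1, 0.2]
grip_width: 0.077
gripper_force: 0.0
```

View pics/end.png

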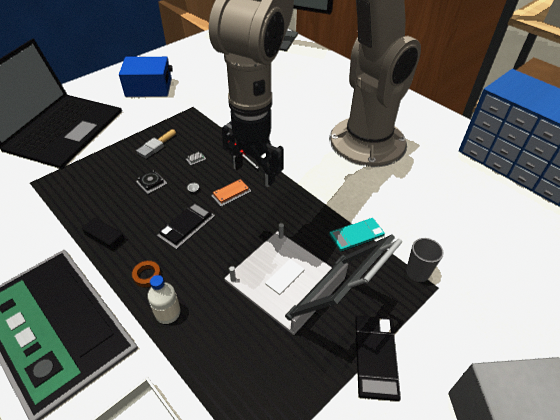

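The lid leans open on its stop at (350,280), the nest at (285,275) is empty, and the parts are on their pads at (185,225), (231,191), (151,181) and (196,158).

```bash
python3 -c "
from bench import r
print(r.hand_in())"
```

```text
the job is handed in; nothing more can be done
None
```

The job is handed in: the lid rests open on its stop, and the drive, fan, heat spreader and battery lie released on their own pads, within about 2 mm of centre by the camera, after about 33 s of the 133 s allowed.

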